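Pack the domed stake heads in their case and put the lid on

ROBOT

A 6-joint arm with a two-finger parallel gripper is mounted at the origin on the work surface. World frame = base frame: x ahead of the robot, y to its left, z up, the work surface at z = 0. Lengths are in m, angles in rad, forces in N, time in s.
With the tool pointing down it reaches from about 0.375 to 0.9 m from the base axis. Payload 3.1 kg.
Tool frame: the origin (TCP) lies on the centre line of the jaws, within the pads' length; the fingertips stand 22 mm ahead of it and the grasp point (between the pads) lies 3 mm ahead of it; z points along the fingers, y is the line along which they close (so a half turn about z gives the same grasp; the last joint's range is limited). The gripper opens to 85 mm and grips with 20 to 120 N. Pads are 22 mm wide; open, the fingers measure 114 mm over their backs; the gripper's body (76 mm by 85 mm) begins 54 mm behind the grasp point. The pads swing forward as they close: fully open they stand 13 mm farther back than shut.
Start: joints at [-1.49, 0.527, 1.433, -0, 1.181, -0.178], TCP at [0.16, -0.604, 0.253] pointing down, gripper open.
Joint ranges: [-3.08, 3.08], [-0.75, 2.2], [0.22, 2.44], [-1.43, 4.57], [0, 2.65], [-2.85, 2.85]. Speed limits (rad/s): [2.79, 2.79, 3.14, 3.14, 3.14, 3.14].

INTERFACE

Orientations are given as a unit quaternion [x, y, z, w].
In Python, from station import sense, eyes, job gives the robot as it stands.
- The arm moves only by the tool hand_motion, called after "Emit:" by a JSON object that holds its "op" and its "data". Schema: {"type":"object","properties":{"steps":{"type":"array","items":{"type":"number"},"minItems":5,"maxItems":100},"clamp_n":{"type":"number"},"only":{"type":"string"},"quiet":{"type":"boolean"},"lines":{"type":"string"}},"required":["steps"],"additionalProperties":false}. steps is one flat list of numbers that holds 1 to 20 rows one after another, with no inner brackets; each row has 5 numbers: dx, dy, dz in a scale on which 1.0 is 1 m, then a turn about the tool's z in a scale on which 1.0 is pi rad, then the opening from 0.0 (shut) to 1.0 (fully open); each row is the pose to reach, as a shift and turn from the pose commanded when the call began, along the tool's axes at that moment; what a row does not reach only later rows make up. A row lasts 1/10 s, in which the tool goes at most 0.05 m and 0.15 rad, less where a joint would pass 70% of its speed; a pose out of reach is approached as far as the arm can. The fingers move at their own pace and stop on an object; clamp_n is the grip in N (left out, the last holds). Time passes only in rows, so rows that do not move let the fingers close. The tool returns the time, the measured TCP pose, the force, the opening and the grip force at its end. only (a regular expression) keeps the lines of the reply that match it, lines (a string "A,B") keeps lines A to B, and quiet returns only ok. Shift and turn numbers lie between -1 and 1, and a call with a number outside is refused. Input that does not fit is refused with a message, and nothing moves.
- sense(): the state, without advancing time (a new reading comes with each control period).
- eyes.snapshot(name): name is "scene" or "top"; returns a dict with "pixels" (480x640x3 uint8, red, green, blue), "range_z" (480x640 float32, m along the optical axis (not along the pixel's ray), 0 where there is no reading), "fov_y" (degrees; the focal length in pixels is half the picture's height over the tangent of half this angle, whatever the lens; pixels are square), "cx", "cy" (the principal point, pixels), "k1" (the pictures are not rectified: a ray, as slopes to the right and down, at radius r is drawn at 1 + k1 r^2 times it, then the intrinsics apply), "R" (3x3) and "t" (3): a world point X has camera coordinates R X + t. Camera axes: x right, y down, z forward; pixel columns grow to the right and rows downward; lengths in m; the calibration is good to about 2 mm. A picture is of the moment at which its call begins.
- job.sign_off(): hands the job in; it is judged then, once.
The state is a dict: "t": time; "q": joint angles; "qd": joint speeds; "tau": joint torques, N m; "tcp_pos": TCP position; "tool_rot": TCP orientation; "force": force on the tool from outside, world axes, zero at the start; "ft_torque": the same for the moment, N m; "finger_gap": opening from 0.0 (shut) to 1.0 (fully open); "gripper_force": force on a finger pad.
Only numpy, scipy, OpenCV 4.12 (cv2) and the standard library are available. Lean on these libraries where they do the work, as an engineer would, in place of code of your own. Each camera call takes 0.05 s, during which the arm holds its last target. There are 200 camera calls.

TASK

Pack the three dome-faced steel stake heads in the wooden case, each standing upright, dome up, in the hole cut for its size, then put the lid on so that it sits flat and square on the case. Leave the two flat-faced look-alike heads standing where they are on the bench.

Things in the scene. Friction and masses are not known exactly. Their poses are not given: they have to be found in the camera images.
- dome_small: small domed stake head: upright solid steel cylinder 28 mm in diameter, sides straight to 28 mm, then a rounded (domed) face rising to 40 mm in all; about 160 g (varies by a quarter). Starts standing on the bench, dome up. Origin: centre of its flat underside, z up its axis. Belongs in nest_small. Grip its straight side.
- dome_medium: medium domed stake head: upright solid steel cylinder 40 mm in diameter, sides straight to 28 mm, then a rounded (domed) face rising to 40 mm in all; about 330 g (varies by a quarter). Starts standing on the bench, dome up. Origin: centre of its flat underside, z up its axis. Belongs in nest_medium. Grip its straight side.
- dome_large: large domed stake head: upright solid steel cylinder 52 mm in diameter, sides straight to 28 mm, then a rounded (domed) face rising to 40 mm in all; about 550 g (varies by a quarter). Starts standing on the bench, dome up. Origin: centre of its flat underside, z up its axis. Belongs in nest_large. Grip its straight side.
- flat_medium: look-alike that does not belong: flat-faced steel stake head, plain upright cylinder 40 mm in diameter and 40 mm tall with a flat top (2.5 mm bevel). Stays where it stands. Origin: centre of its underside.
- flat_large: look-alike that does not belong: flat-faced steel stake head, plain upright cylinder 52 mm in diameter and 40 mm tall with a flat top (2.5 mm bevel). Stays where it stands. Origin: centre of its underside.
- case: open walnut case, fixed to the bench: outside 142 mm (its x) by 256 mm (its y) by 64 mm high, walls and floor 8 mm thick, inside 126 x 240 mm. Origin: centre of its underside, on the bench, z up. The three nests lie side by side along its y, centres 80 mm apart, in an order that changes.
- nest_small: pale board 124 mm (its x) by 78 mm (its y), 8 mm thick, fixed on the case's floor, with a round hole 44 mm wide through its centre for the 28 mm domed head, which stands in it on the case's floor. Origin: hole's centre at floor level, 8 mm above the bench; x, y as the case's. Along x, either side of the head, the case has room for fingers.
- nest_medium: pale board 124 mm (its x) by 78 mm (its y), 8 mm thick, fixed on the case's floor, with a round hole 56 mm wide through its centre for the 40 mm domed head, which stands in it on the case's floor. Origin: hole's centre at floor level, 8 mm above the bench; x, y as the case's. Along x, either side of the head, the case has room for fingers.
- nest_large: pale board 124 mm (its x) by 78 mm (its y), 8 mm thick, fixed on the case's floor, with a round hole 68 mm wide through its centre for the 52 mm domed head, which stands in it on the case's floor. Origin: hole's centre at floor level, 8 mm above the bench; x, y as the case's. Along x, either side of the head, the case has room for fingers.
- lid: loose lid, 300 g, lies on the bench grip up: plate 142 (x) by 256 (y) by 10 mm, z 8 to 18 mm; below it battens (z 0 to 8) that fit inside the case with 6 mm play all round; central grip bar 16 mm wide (x), 80 long (y), z 18 to 46. Origin: centre, at the battens' underside. Closed, the plate rests on the case's rim, origin 56 mm above the case's; fits either way round.
There are look-alikes about, which are no part of the job. What is shaped like the flat_large but pink is not meant.

How it is judged:
By the outcome, as a careful person would: the job done as asked, in the order asked, and still so for the second after the job is handed in, with the robot touching nothing.
It also fails if it takes over 120 s, if anything falls off the work surface, if the arm or the gripper's body presses on something with over 40 N, if the wrist force passes 120 N, or if a joint passes its speed limit or range.

## Working session

There is one attempt and no reset: what is moved stays moved. The work goes in short steps, Python scripts to look and compute and a tool call to move; the robot and the scene stay as the last step left them, time stands still between calls to the robot, and variables do not carry over. Pictures are saved under pics/ and viewed, at most 14 in all, crops included, and the job is handed in when it is done.

```bash
ls; mkdir -p pics
```

Run:
```python
from station import sense, eyes
import cv2,numpy as np
s=sense(); print({k:np.round(v,3) for k,v in s.items()})
for n in("scene","top"):
    d=eyes.snapshot(n); cv2.imwrite(f"pics/{n}0.png",d["pixels"][:,:,::-1])
    np.savez(f"{n}0.npz",**d); print(n,d["fov_y"],d["cx"],d["cy"],d["k1"],d["R"],d["t"])
```

```text
pics
{'t': np.float64(0.0), 'q': array([-1.49 ,  0.528,  1.434,  0.   ,  1.181, -0.178]), 'qd': array([-0.001,  0.002,  0.001, -0.003,  0.   , -0.   ]), 'tau': array([ 1.0000e-03, -4.4235e+01, -1.7803e+01, -0.0000e+00,  9.0000e-03,
       -0.0000e+00]), 'tcp_pos': array([ 0.16 , -0.603,  0.252]), 'tool_rot': array([ 0.992,  0.129,  0.   , -0.001]), 'force': array([-0.078, -0.271, -0.382]), 'ft_torque': array([-0.009,  0.06 , -0.01 ]), 'gripper_force': np.float64(0.0), 'finger_gap': np.float64(0.998)}
scene 42.79776365505498 317.6016850264812 247.9815571616572 -0.08149744719186397 [[ 0.87906332  0.47628474 -0.02001309]
 [ 0.29288942 -0.57274731 -0.76562151]
 [-0.37611628  0.66716817 -0.64297992]] [-0.53135068 -0.17101361  1.47171384]
top 51.51405698950668 317.27980862456747 237.0855724610211 -0.059372897992006145 [[ 1.94947232e-02 -9.99806670e-01  2.56483040e-03]
 [-9.93051824e-01 -1.96606529e-02 -1.16023847e-01]
 [ 1.16051843e-01 -2.85156726e-04 -9.93243117e-01]] [-0.02505743  0.63408784  0.95277798]
```

View pics/top0.png

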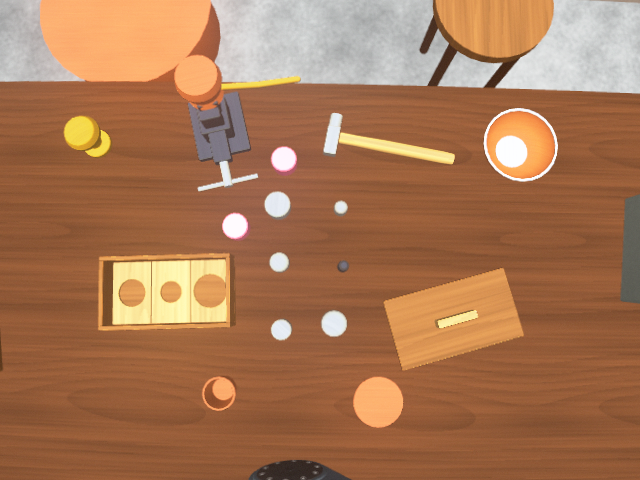

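View pics/scene0.png

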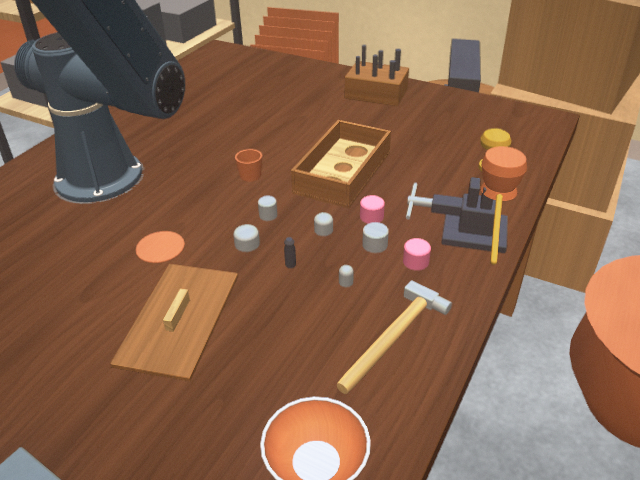

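The top view shows the heads at about (277,204), (334,324), (279,262), (281,330) and (341,207). The case is at (165,292) and the lid at (454,319). In the scene view I still have to tell domes from flats, so I'll use an enlarged crop and the depth.

Create h.py:
```python
import numpy as np,cv2
from station import sense,eyes
from scipy.spatial.transform import Rotation as Ro
def K(d):
    f=240/np.tan(np.radians(d["fov_y"]/2)); return f
def rays(d,uv):
    f=K(d); p=(np.asarray(uv,float)-[d["cx"],d["cy"]])/f
    q=p.copy()
    for _ in range(20): q=p/(1+d["k1"]*(q**2).sum(-1,keepdims=True))
    return np.concatenate([q,np.ones(q.shape[:-1]+(1,))],-1)
def cloud(d):
    v,u=np.mgrid[:480,:640]; r=rays(d,np.stack([u,v],-1))
    P=(r*d["range_z"][...,None]-d["t"])@d["R"]; P[d["range_z"]==0]=np.nan; return P
def atz(d,uv,z):
    r=rays(d,uv)@d["R"]; c=-d["R"].T@d["t"]; return c+r*((z-c[2])/r[...,2:3])
def go(x,y,z=None):
    s=sense(); R=Ro.from_quat(s["tool_rot"]).as_matrix(); p=s["tcp_pos"]
    D=np.array([x-p[0],y-p[1],0 if z is None else z-p[2]]); return R.T@D
```

Run:
```python
from h import *
d=dict(np.load("top0.npz")); P=cloud(d); Z=P[...,2]
print("bench z",np.nanmedian(Z[380:440,120:180]))
for n,(u,v) in dict(A=(277,204),B=(279,262),C=(281,330),D=(334,324),S=(341,207)).items():
    w=np.zeros((480,640),bool); w[v-18:v+19,u-18:u+19]=1
    m=w&(Z>.024); q=P[m]; top=P[w&(Z>.024)]
    hull=cv2.minEnclosingCircle(q[:,:2].astype(np.float32))
    print(n,np.round(hull[0],4),round(hull[1]*2,4),"zmax",np.round(np.percentile(q[:,2],[5,25,50,75,95]),4),m.sum())
m=(Z>.052)&(Z<.075);m[:245]=0;m[345:]=0;m[:,:90]=0;m[:,245:]=0
print("case",cv2.minAreaRect(P[m][:,:2].astype(np.float32)),np.median(Z[m]))
m=(Z>.012)&(Z<.025);m[:260]=0;m[375:]=0;m[:,:375]=0;m[:,530:]=0
print("lid",cv2.minAreaRect(P[m][:,:2].astype(np.float32)),np.median(Z[m]))
m=(Z>.036)&(Z<.055);m[:300]=0;m[335:]=0;m[:,:420]=0;m[:,495:]=0
print("grip",cv2.minAreaRect(P[m][:,:2].astype(np.float32)),np.median(Z[m]))
# nest holes: dark pixels at floor
print("holes",np.round(atz(d,[(132,293),(171,292),(210,291)],.016),4))
s=cv2.imread("pics/scene0.png")[170:300,220:450]; t=cv2.imread("pics/top0.png")[180:350,90:360]
cv2.imwrite("pics/crop1.png",cv2.resize(s,None,fx=3.4,fy=3.4,interpolation=3))
cv2.imwrite("pics/crop2.png",cv2.resize(t,None,fx=2.9,fy=2.9,interpolation=3))
```

```text
bench z -0.001007591034400183
A [0.6993 0.0694] 0.0526 zmax [0.0348 0.0375 0.0389 0.0401 0.0416] 534
B [0.5833 0.063 ] 0.0397 zmax [0.0284 0.0328 0.0354 0.0375 0.0398] 308
C [0.4526 0.0549] 0.0401 zmax [0.0353 0.0376 0.039  0.0402 0.0419] 340
D [ 0.4662 -0.0489] 0.0524 zmax [0.0291 0.0329 0.0358 0.038  0.0404] 545
S [ 0.6961 -0.0585] 0.0277 zmax [0.0281 0.0324 0.0357 0.0379 0.0411] 147
case ((0.5209895372390747, 0.28123903274536133), (0.14320829510688782, 0.25699377059936523), 2.7635295391082764) 0.0626306851472378
lid ((0.4784058928489685, -0.28906387090682983), (0.14441931247711182, 0.25830790400505066), 16.247074127197266) 0.017545545294672872
grip ((0.4787083566188812, -0.2889290153980255), (0.016568493098020554, 0.08110610395669937), 16.016420364379883) 0.045193677839209655
holes [[0.5157 0.3598 0.016 ]
 [0.5196 0.2801 0.016 ]
 [0.5234 0.2011 0.016 ]]
```

View pics/crop1.png

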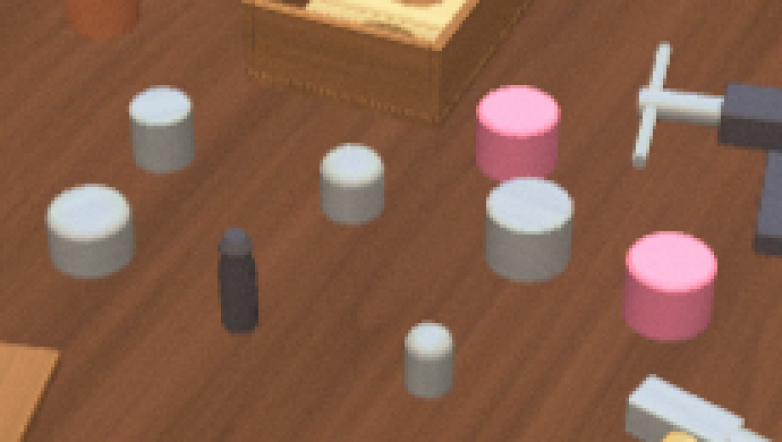

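View pics/crop2.png

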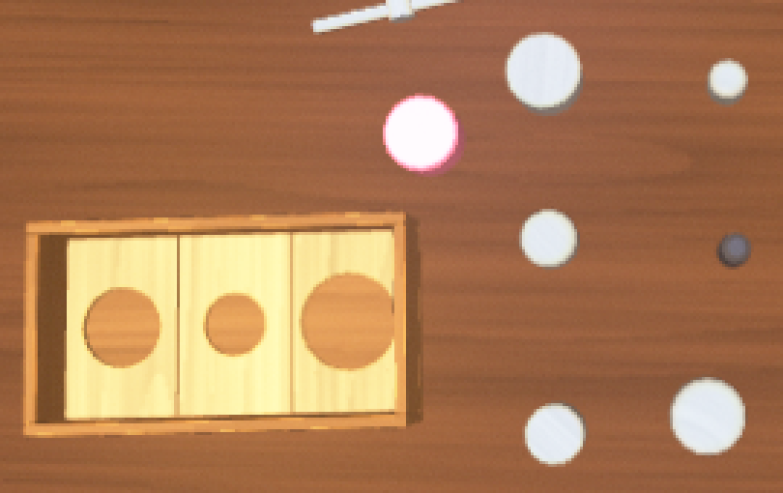

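A at (277,204) and C at (281,330) have flat tops, in both the depth and the crop. D at (334,324), B at (279,262) and S at (341,207) are the domed large, medium and small heads. The nest holes in the top view are medium (132,293), small (171,292) and large (210,291). Diameters and the case and lid sizes agree within 2 mm.

```bash
python3 -c "
from h import *
s=sense();y=Ro.from_quat(s['tool_rot']).as_matrix()[:,1];print(go(.4662,-.0489,.12),np.arctan2(y[1],y[0])-.0482)"
```

```text
[ 0.43798887 -0.45755246  0.13345935] -1.3601791404579928
```

The rows are not in the units I measure in: turns go in shares of pi rad. I convert before sending: -1.36 rad is -0.4329.

Emit:
{"op": "hand_motion", "data": {"steps": [0.1,-0.105,0.03,-0.1273,1,0.3,-0.31,0.06,-0.3183,1,0.438,-0.4575,0.06,-0.4329,1,0.438,-0.4575,0.06,-0.4329,1,0.438,-0.4575,0.06,-0.4329,1,0.438,-0.4575,0.06,-0.4329,1,0.438,-0.4575,0.06,-0.4329,1,0.438,-0.4575,0.06,-0.4329,1,0.438,-0.4575,0.06,-0.4329,1,0.438,-0.4575,0.06,-0.4329,1,0.438,-0.4575,0.06,-0.4329,1,0.438,-0.4575,0.06,-0.4329,1,0.438,-0.4575,0.06,-0.4329,1,0.438,-0.4575,0.1335,-0.4329,1,0.438,-0.4575,0.1335,-0.4329,1,0.438,-0.4575,0.1335,-0.4329,1,0.438,-0.4575,0.1335,-0.4329,1,0.438,-0.4575,0.1335,-0.4329,1], "clamp_n": 60}}

```text
t: 1.9
tcp_pos: [0.4672, -0.0504, 0.1209]
tool_rot: [0.69, 0.724, 0.001, 0.001]
force: [-0.4, -0.7, 0.6]
finger_gap: 1.001
gripper_force: 0.0
```

```bash
python3 -c "
from h import *
s=sense();R=Ro.from_quat(s['tool_rot']).as_matrix();print(R.round(3),s['q'].round(3),go(.4662,-.0489,.028))"
```

```text
[[-0.047  0.999  0.002]
 [ 0.999  0.047 -0.001]
 [-0.001  0.002 -1.   ]] [-0.346  0.55   1.935  0.     0.654 -0.393] [ 0.00160096 -0.00109004  0.09291168]
```

Emit:
{"op": "hand_motion", "data": {"steps": [0.001,-0.001,0.03,0,1,0.001,-0.001,0.06,0,1,0.001,-0.001,0.085,0,1,0.001,-0.001,0.092,0,1,0.001,-0.001,0.092,0,1], "clamp_n": 60}}

```text
t: 2.4
tcp_pos: [0.4656, -0.0493, 0.0281]
tool_rot: [0.69, 0.724, 0.0, 0.0]
force: [0.5, 0.3, 0.7]
finger_gap: 0.998
gripper_force: 0.0
```

Emit:
{"op": "hand_motion", "data": {"steps": [0,0,0,0,0.5,0,0,0,0,0.5,0,0,0,0,0.5,0,0,0,0,0.5,0,0,0,0,0.5,0,0,0,0,0.5,0,0,0,0,0.5,0,0,0,0,0.5], "clamp_n": 60}}

```text
t: 3.2
tcp_pos: [0.4658, -0.0491, 0.0295]
tool_rot: [0.69, 0.724, 0.0, 0.001]
force: [-1.4, -0.3, 8.9]
finger_gap: 0.581
gripper_force: 61.6
```

Run:
```python
from h import *
d=eyes.snapshot("scene"); cv2.imwrite("pics/g1.png",cv2.resize(d["pixels"][150:300,160:360,::-1],None,fx=3.5,fy=3.5,interpolation=3))
```

```text
(no output)
```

View pics/g1.png

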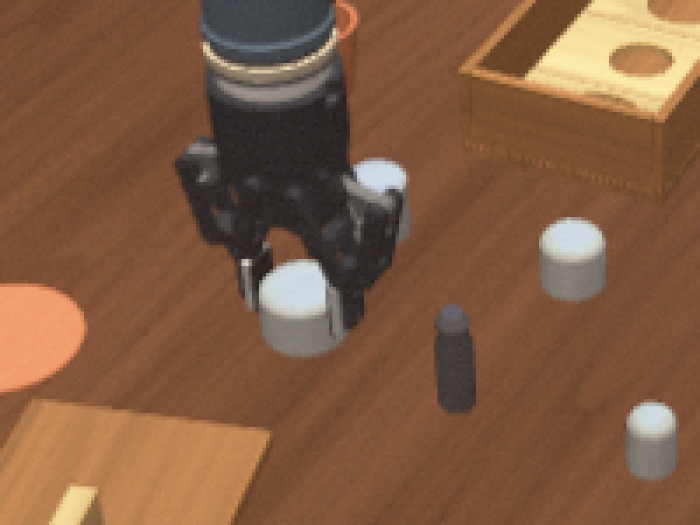

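The left pad at (250,285) and the right pad at (338,310) sit on the straight side of the large dome, tips just off the bench. Lifting next.

Emit:
{"op": "hand_motion", "data": {"steps": [0,0,-0.01,0,0.5,0,0,-0.04,0,0.5,0,0,-0.08,0,0.5,0,0,-0.12,0,0.5,0,0,-0.13,0,0.5,0,0,-0.13,0,0.5,0,0,-0.13,0,0.5], "clamp_n": 80}}

```text
t: 3.95
tcp_pos: [0.4641, -0.0484, 0.1569]
tool_rot: [0.69, 0.724, -0.0, -0.001]
force: [-0.7, -0.2, -5.2]
finger_gap: 0.577
gripper_force: 85.5
```

```bash
python3 -c "
from h import *
s=sense();print(s['force'],go(.5243,.2012,.0395),go(.5243,.2012))"
```

```text
[-0.73841127 -0.22571163 -5.19316444] [0.24634294 0.07237002 0.11750589] [2.46453186e-01 7.21046360e-02 6.84186933e-05]
```

Emit:
{"op": "hand_motion", "data": {"steps": [0.02,0.006,0,0,0.5,0.055,0.016,0,0,0.5,0.1,0.029,0,0,0.5,0.145,0.042,0,0,0.5,0.19,0.056,0,0,0.5,0.225,0.066,0,0,0.5,0.2465,0.072,0,0,0.5,0.2465,0.072,0,0,0.5,0.2465,0.072,0.03,0,0.5,0.2465,0.072,0.06,0,0.5,0.2465,0.072,0.06,0,0.5,0.2465,0.072,0.06,0,0.5]}}

```text
t: 5.15
tcp_pos: [0.5239, 0.2, 0.0961]
tool_rot: [0.69, 0.724, -0.002, -0.001]
force: [-0.2, 0.3, -4.6]
finger_gap: 0.579
gripper_force: 85.7
```

Run:
```python
from h import *
print(go(.5243,.2012,.0395))
d=eyes.snapshot("scene"); cv2.imwrite("pics/g2.png",cv2.resize(d["pixels"][60:220,240:440,::-1],None,fx=3.5,fy=3.5,interpolation=3))
```

```text
[0.00126694 0.00073581 0.05658886]
```

View pics/g2.png

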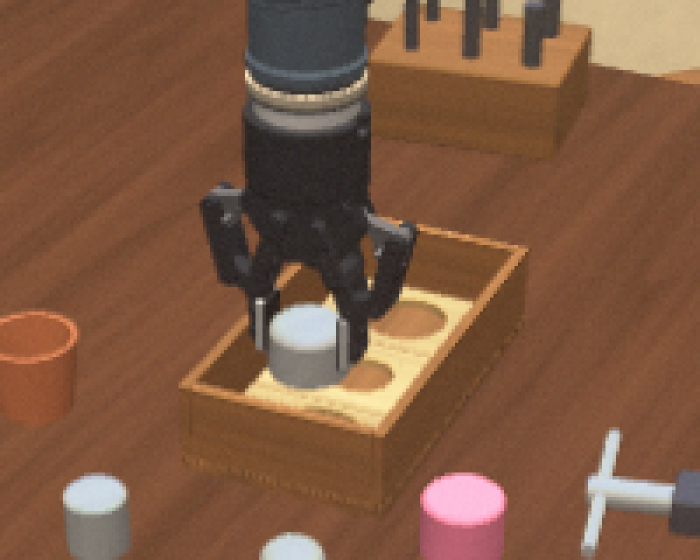

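The large head hangs upright at (308,345) in the crop, over the near nest, with the pad tips about 8–10 mm above its underside. Lowering it now.

Emit:
{"op": "hand_motion", "data": {"steps": [0.001,0.0005,0.02,0,0.5,0.001,0.0005,0.04,0,0.5,0.001,0.0005,0.05,0,0.5,0.001,0.0005,0.056,0,0.5,0.001,0.0005,0.057,0,0.5,0.001,0.0005,0.057,0,0.5,0.001,0.0005,0.057,0,0.5]}}

```text
t: 5.9
tcp_pos: [0.5265, 0.202, 0.0417]
tool_rot: [0.69, 0.724, 0.001, 0.001]
force: [-0.4, -0.1, -4.6]
finger_gap: 0.578
gripper_force: 85.7
```

Emit:
{"op": "hand_motion", "data": {"steps": [-0.001,-0.001,0.001,0,0.5,-0.001,-0.001,0.002,0,0.5,-0.001,-0.001,0.002,0,0.5,-0.001,-0.001,0.002,0,0.5]}}

```text
t: 6.3
tcp_pos: [0.5249, 0.2008, 0.0388]
tool_rot: [0.69, 0.724, 0.0, 0.0]
force: [0.4, 0.6, -5.2]
finger_gap: 0.576
gripper_force: 85.8
```

```bash
python3 -c "
from h import *
print(np.mean([sense()['tcp_pos'] for i in range(5)],0),sense()['force'])"
```

```text
[0.52485677 0.20081343 0.03884803] [ 0.37933818  0.57185855 -5.20614036]
```

Emit:
{"op": "hand_motion", "data": {"steps": [0,0,0,0,0.62,0,0,0,0,0.66,0,0,0,0,0.72,0,0,0,0,0.72,0,0,0,0,0.72,0,0,-0.02,0,0.72,0,0,-0.06,0,0.72,0,0,-0.1,0,0.72,0,0,-0.14,0,0.72,0,0,-0.14,0,1,0,0,-0.14,0,1]}}

```text
t: 7.4
tcp_pos: [0.5252, 0.2009, 0.1799]
tool_rot: [0.69, 0.724, 0.001, 0.001]
force: [-0.1, -0.3, -0.0]
finger_gap: 0.998
gripper_force: 0.0
```

```bash
python3 -c "
from h import *
print(go(.5833,.063,.028))"
```

```text
[-0.14058634  0.05099214  0.15203534]
```

Emit:
{"op": "hand_motion", "data": {"steps": [-0.05,0.018,0,0,1,-0.09,0.032,0,0,1,-0.125,0.046,0,0,1,-0.1405,0.051,0.03,0,1,-0.1405,0.051,0.07,0,1,-0.1405,0.051,0.1,0,1,-0.1405,0.051,0.13,0,1,-0.1405,0.051,0.148,0,1,-0.1405,0.051,0.148,0,1,-0.1405,0.051,0.148,0,1], "clamp_n": 60}}

```text
t: 8.4
tcp_pos: [0.5815, 0.063, 0.0296]
tool_rot: [0.69, 0.724, -0.001, -0.001]
force: [-0.2, 0.4, 0.1]
finger_gap: 1.001
gripper_force: 0.0
```

Emit:
{"op": "hand_motion", "data": {"steps": [0,0,0,0,0.35,0,0,0,0,0.35,0,0,0,0,0.35,0,0,0,0,0.35,0,0,0,0,0.35,0,0,0,0,0.35,0,0,0,0,0.35,0,0,0,0,0.35,0,0,0,0,0.35], "clamp_n": 60}}

```text
t: 9.3
tcp_pos: [0.5835, 0.0629, 0.0323]
tool_rot: [0.69, 0.724, 0.001, 0.001]
force: [0.0, 0.2, 6.0]
finger_gap: 0.438
gripper_force: 60.8
```

Emit:
{"op": "hand_motion", "data": {"steps": [0,0,-0.01,0,0.35,0,0,-0.04,0,0.35,0,0,-0.08,0,0.35,0,0,-0.12,0,0.35,0,0,-0.13,0,0.35,0,0,-0.13,0,0.35,0,0,-0.13,0,0.35], "clamp_n": 60}}

```text
t: 10.0
tcp_pos: [0.5811, 0.063, 0.1595]
tool_rot: [0.69, 0.724, -0.001, -0.001]
force: [-0.6, 0.6, -3.4]
finger_gap: 0.444
gripper_force: 61.3
```

Run:
```python
from h import *
print(go(.5165,.3605,.1))
for n in("scene","top"):
  d=eyes.snapshot(n); cv2.imwrite(f"pics/g3{n}.png",cv2.resize(d["pixels"][100:300,220:440,::-1] if n=="scene" else d["pixels"][190:350,80:300,::-1],None,fx=3,fy=3,interpolation=3))
```

```text
[ 0.30022161 -0.05005484  0.05975206]
```

View pics/g3scene.png

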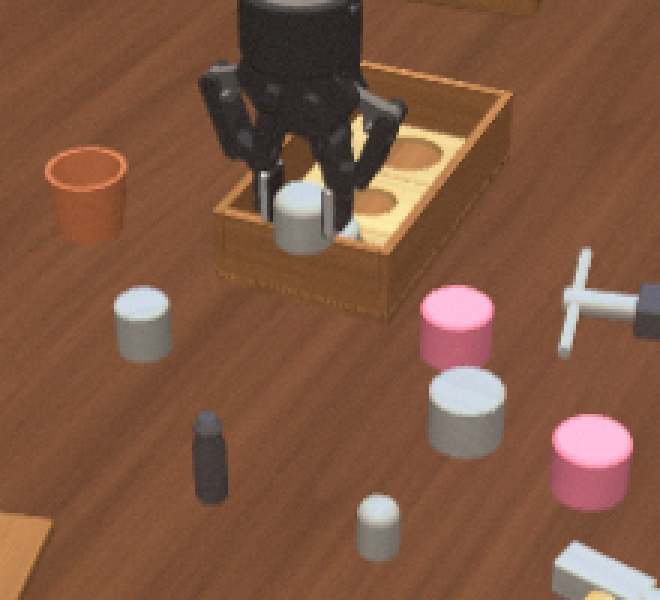

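View pics/g3top.png

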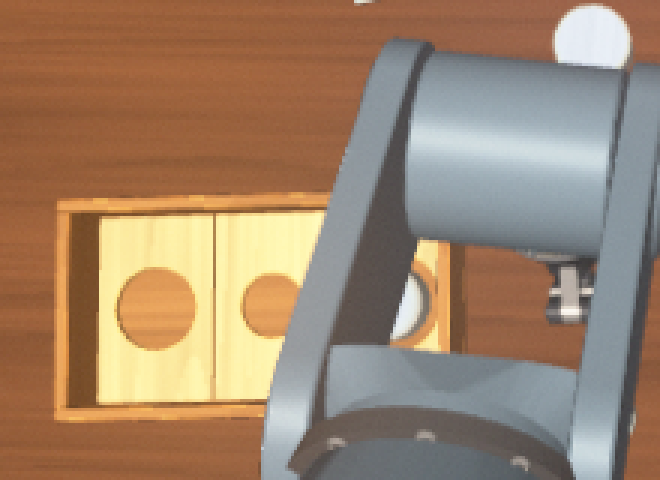

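The medium head hangs upright at (303,217) in the scene crop. The large one sits inside its hole, at about (410,303) in the top crop.

Emit:
{"op": "hand_motion", "data": {"steps": [0.02,-0.003,0,0,0.35,0.055,-0.009,0,0,0.35,0.1,-0.017,0,0,0.35,0.145,-0.024,0,0,0.35,0.19,-0.032,0,0,0.35,0.235,-0.039,0,0,0.35,0.275,-0.046,0,0,0.35,0.3,-0.05,0,0,0.35,0.3,-0.05,0,0,0.35,0.3,-0.05,0.03,0,0.35,0.3,-0.05,0.06,0,0.35,0.3,-0.05,0.06,0,0.35,0.3,-0.05,0.06,0,0.35], "clamp_n": 60}}

```text
t: 11.4
tcp_pos: [0.5176, 0.359, 0.0993]
tool_rot: [0.69, 0.724, -0.002, -0.001]
force: [0.3, -0.1, -2.6]
finger_gap: 0.441
gripper_force: 61.5
```

Run:
```python
from h import *
print(go(.5165,.3605,.0415))
```

```text
[ 0.00163609 -0.00082414  0.05784208]
```

Emit:
{"op": "hand_motion", "data": {"steps": [0.001,0,0.02,0,0.35,0.001,0,0.04,0,0.35,0.001,0,0.05,0,0.35,0.001,0,0.056,0,0.35,0.001,0,0.057,0,0.35,0.001,0,0.058,0,0.35,0.001,0,0.058,0,0.35]}}

```text
t: 12.1
tcp_pos: [0.5187, 0.3614, 0.0437]
tool_rot: [0.69, 0.724, 0.001, 0.0]
force: [-1.0, 0.0, -3.6]
finger_gap: 0.443
gripper_force: 61.5
```

Emit:
{"op": "hand_motion", "data": {"steps": [0,0,0,0,0.35,0,0,0,0,0.35]}}

```text
t: 12.3
tcp_pos: [0.5184, 0.3613, 0.0434]
tool_rot: [0.69, 0.724, 0.0, 0.0]
force: [-0.4, 0.6, -3.3]
finger_gap: 0.441
gripper_force: 61.5
```

Lower 2 mm further, release, retreat, and go to the small one.

Emit:
{"op": "hand_motion", "data": {"steps": [0,-0.001,0.001,0,0.35,0,-0.001,0.002,0,0.35,0,-0.001,0.002,0,0.35,0,-0.001,0.002,0,0.48,0,-0.001,0.002,0,0.54,0,-0.001,0.002,0,0.6,0,-0.001,0.002,0,0.6,0,-0.001,-0.02,0,0.6,0,-0.001,-0.06,0,0.6,0,-0.001,-0.1,0,0.6,0,-0.001,-0.14,0,0.7,0,-0.001,-0.14,0,0.7,0,-0.001,-0.14,0,0.7]}}

```text
t: 13.6
tcp_pos: [0.5176, 0.3614, 0.1842]
tool_rot: [0.69, 0.724, 0.001, 0.001]
force: [-0.2, -0.4, -0.1]
finger_gap: 0.7
gripper_force: 0.0
```

```bash
python3 -c "
from h import *
print(go(.6961,-.0585,.034))"
```

```text
[-0.42810179  0.15772734  0.15020314]
```

Emit:
{"op": "hand_motion", "data": {"steps": [-0.045,0.016,0,0,0.8,-0.09,0.033,0,0,0.8,-0.135,0.05,0,0,0.8,-0.18,0.066,0,0,0.8,-0.225,0.083,0,0,0.8,-0.27,0.1,0,0,0.8,-0.315,0.116,0,0,0.8,-0.36,0.133,0,0,0.8,-0.4,0.147,0,0,0.8,-0.428,0.158,0,0,0.8,-0.428,0.158,0.03,0,0.8,-0.428,0.158,0.07,0,0.8,-0.428,0.158,0.1,0,0.8,-0.428,0.158,0.13,0,0.8,-0.428,0.158,0.149,0,0.8,-0.428,0.158,0.149,0,0.8,-0.428,0.158,0.149,0,0.8,-0.428,0.158,0.149,0,0.8], "clamp_n": 40}}

```text
t: 15.4
tcp_pos: [0.6968, -0.059, 0.0354]
tool_rot: [0.69, 0.724, 0.001, 0.001]
force: [0.1, -0.3, -0.5]
finger_gap: 0.799
gripper_force: 0.0
```

```bash
python3 -c "
from h import *
print(go(.6961,-.0585,.034))"
```

```text
[ 0.00054126 -0.00064268  0.00138443]
```

Emit:
{"op": "hand_motion", "data": {"steps": [0,0,0,0,0.2,0,0,0,0,0.2,0,0,0,0,0.2,0,0,0,0,0.2,0,0,0,0,0.2,0,0,0,0,0.2,0,0,0,0,0.2,0,0,0,0,0.2,0,0,0,0,0.2,0,0,0,0,0.2], "clamp_n": 40}}

```text
t: 16.4
tcp_pos: [0.6964, -0.0589, 0.0353]
tool_rot: [0.69, 0.724, 0.001, 0.001]
force: [-0.3, 0.7, 5.7]
finger_gap: 0.298
gripper_force: 40.0
```

Emit:
{"op": "hand_motion", "data": {"steps": [0,0,-0.01,0,0.2,0,0,-0.04,0,0.2,0,0,-0.08,0,0.2,0,0,-0.12,0,0.2,0,0,-0.13,0,0.2,0,0,-0.13,0,0.2,0,0,-0.13,0,0.2]}}

```text
t: 17.1
tcp_pos: [0.694, -0.0585, 0.1621]
tool_rot: [0.69, 0.724, -0.001, -0.002]
force: [-1.1, 0.4, -2.2]
finger_gap: 0.296
gripper_force: 39.7
```

Run:
```python
from h import *
print(go(.5203,.2807,.1))
n="scene"
d=eyes.snapshot(n); cv2.imwrite(f"pics/g4{n}.png",cv2.resize(d["pixels"][100:300,240:460,::-1],None,fx=3,fy=3,interpolation=3))
```

```text
[ 0.34706308 -0.15703068  0.06298231]
```

View pics/g4scene.png

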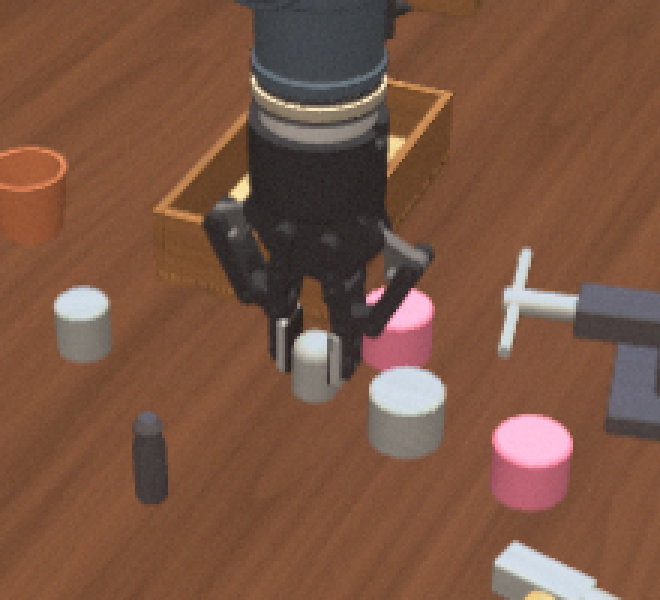

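The small head is held upright at (315,367) in the crop.

Emit:
{"op": "hand_motion", "data": {"steps": [0.02,-0.009,0,0,0.2,0.055,-0.025,0,0,0.2,0.095,-0.043,0,0,0.2,0.135,-0.061,0,0,0.2,0.175,-0.079,0,0,0.2,0.215,-0.097,0,0,0.2,0.255,-0.115,0,0,0.2,0.295,-0.133,0,0,0.2,0.325,-0.147,0,0,0.2,0.347,-0.157,0,0,0.2,0.347,-0.157,0,0,0.2,0.347,-0.157,0.03,0,0.2,0.347,-0.157,0.063,0,0.2,0.347,-0.157,0.063,0,0.2,0.347,-0.157,0.063,0,0.2,0.347,-0.157,0.063,0,0.2]}}

```text
t: 18.75
tcp_pos: [0.5231, 0.28, 0.1016]
tool_rot: [0.69, 0.724, 0.001, 0.0]
force: [-0.2, 0.2, -1.3]
finger_gap: 0.301
gripper_force: 40.0
```

Run:
```python
from h import *
print(go(.5203,.2807,.0445))
```

```text
[ 0.00081137 -0.00288483  0.05711315]
```

Emit:
{"op": "hand_motion", "data": {"steps": [0.001,-0.002,0.02,0,0.2,0.001,-0.002,0.04,0,0.2,0.001,-0.002,0.05,0,0.2,0.001,-0.002,0.056,0,0.2,0.001,-0.002,0.057,0,0.2,0.001,-0.002,0.057,0,0.2,0.001,-0.002,0.057,0,0.2,0.001,-0.002,0.057,0,0.2]}}

```text
t: 19.55
tcp_pos: [0.5204, 0.2813, 0.0445]
tool_rot: [0.69, 0.724, 0.001, 0.0]
force: [0.1, 0.5, -2.4]
finger_gap: 0.299
gripper_force: 40.0
```

Emit:
{"op": "hand_motion", "data": {"steps": [0,0,0,0,0.2,0,0,0,0,0.2]}}

```text
t: 19.75
tcp_pos: [0.5201, 0.2813, 0.0441]
tool_rot: [0.69, 0.724, 0.0, 0.0]
force: [-0.6, 0.4, -2.2]
finger_gap: 0.294
gripper_force: 40.0
```

Emit:
{"op": "hand_motion", "data": {"steps": [0,0,0,0,0.34,0,0,0,0,0.4,0,0,0,0,0.46,0,0,0,0,0.46,0,0,-0.02,0,0.46,0,0,-0.06,0,0.46,0,0,-0.1,0,0.46,0,0,-0.14,0,0.46,0,0,-0.14,0,0.6,0,0,-0.14,0,0.6]}}

```text
t: 20.75
tcp_pos: [0.5204, 0.2813, 0.185]
tool_rot: [0.69, 0.724, 0.001, 0.001]
force: [-0.3, 0.3, -0.5]
finger_gap: 0.602
gripper_force: 0.0
```

```bash
python3 -c "
from h import *
s=sense();y=Ro.from_quat(s['tool_rot']).as_matrix()[:,1];print(go(.4787,-.2889,.15),np.arctan2(y[1],y[0])-np.radians(16.1))"
```

```text
[-0.56759038 -0.06909555  0.03445653] -0.23296600218931776
```

Scaled: -0.233 rad is -0.0742.

Emit:
{"op": "hand_motion", "data": {"steps": [-0.04,-0.005,0,-0.0064,0.6,-0.2,-0.024,0,-0.0318,0.6,-0.2,-0.024,0,-0.0318,0.6,-0.2,-0.024,0,-0.0318,0.6,-0.4,-0.049,0,-0.0541,0.6,-0.4,-0.049,0,-0.0541,0.6,-0.4,-0.049,0,-0.0541,0.6,-0.4,-0.049,0,-0.0541,0.6,-0.5676,-0.069,0.01,-0.0742,0.6,-0.5676,-0.069,0.02,-0.0742,0.6,-0.5676,-0.069,0.034,-0.0742,0.6,-0.5676,-0.069,0.034,-0.0742,0.6,-0.5676,-0.069,0.034,-0.0742,0.6,-0.5676,-0.069,0.034,-0.0742,0.6,-0.5676,-0.069,0.034,-0.0742,0.6]}}

```text
t: 22.25
tcp_pos: [0.4775, -0.2874, 0.1488]
tool_rot: [0.601, 0.799, 0.0, -0.002]
force: [-0.1, 0.0, -0.5]
finger_gap: 0.599
gripper_force: 0.0
```

Run:
```python
from h import *
print(go(.4787,-.2889,.045))
d=eyes.snapshot("top"); P=cloud(d);Z=P[...,2]
cv2.imwrite("pics/g5.png",cv2.resize(d["pixels"][190:350,80:300,::-1],None,fx=3.5,fy=3.5,interpolation=3))
for n,(u,v) in dict(M=(132,293),S=(171,292),L=(210,291)).items():
    w=np.zeros(Z.shape,bool); w[v-18:v+19,u-18:u+19]=1; q=P[w&(Z>.03)&(Z<.06)]
    print(n,cv2.minEnclosingCircle(q[:,:2].astype(np.float32)),np.percentile(q[:,2],[50,98]))
```

```text
[-0.00213713  0.00088595  0.10381645]
M ((0.5164117217063904, 0.3608799874782562), 0.019823022186756134) [0.04326489 0.04872297]
S ((0.5201689600944519, 0.2798592448234558), 0.013943107798695564) [0.04306681 0.04868703]
L ((0.5261744856834412, 0.19338713586330414), 0.03425076603889465) [0.04324249 0.04880251]
```

View pics/g5.png

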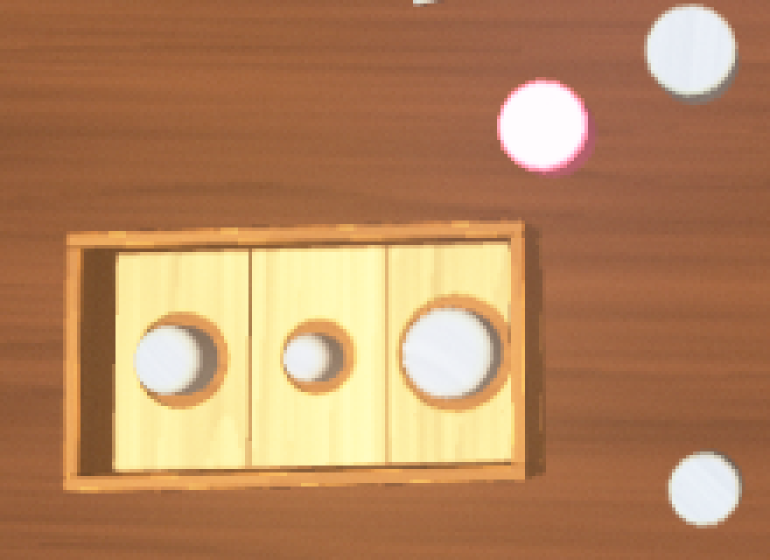

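All three heads stand in their holes, at (168,358), (308,357) and (447,352) in the crop, with tops at 48 mm, so they are seated. Next the lid's grip bar.

Emit:
{"op": "hand_motion", "data": {"steps": [-0.002,0.001,0.03,0,0.6,-0.002,0.001,0.06,0,0.6,-0.002,0.001,0.085,0,0.6,-0.002,0.001,0.098,0,0.6,-0.002,0.001,0.104,0,0.6,-0.002,0.001,0.104,0,0.6,-0.002,0.001,0.104,0,0.6], "clamp_n": 40}}

```text
t: 23.0
tcp_pos: [0.4805, -0.2909, 0.0468]
tool_rot: [0.601, 0.799, -0.0, 0.001]
force: [0.2, -0.5, -0.1]
finger_gap: 0.598
gripper_force: 0.0
```

```bash
python3 -c "
from h import *
print(go(.4787,-.2889,.044))"
```

```text
[ 0.0024505  -0.00116371  0.00275874]
```

Emit:
{"op": "hand_motion", "data": {"steps": [0,0,0,0,0.05,0,0,0,0,0.05,0,0,0,0,0.05,0,0,0,0,0.05,0,0,0,0,0.05,0,0,0,0,0.05,0,0,0,0,0.05,0,0,0,0,0.05,0,0,0,0,0.05], "clamp_n": 60}}

```text
t: 23.9
tcp_pos: [0.4802, -0.2912, 0.0469]
tool_rot: [0.601, 0.799, -0.0, 0.001]
force: [-1.1, 0.8, 5.8]
finger_gap: 0.172
gripper_force: 61.1
```

Emit:
{"op": "hand_motion", "data": {"steps": [0,0,-0.01,0,0.05,0,0,-0.03,0,0.05,0,0,-0.06,0,0.05,0,0,-0.1,0,0.05,0,0,-0.13,0,0.05,0,0,-0.14,0,0.05,0,0,-0.14,0,0.05,0,0,-0.14,0,0.05]}}

```text
t: 24.7
tcp_pos: [0.4789, -0.2899, 0.1845]
tool_rot: [0.601, 0.799, 0.0, -0.001]
force: [0.4, 0.1, -3.5]
finger_gap: 0.175
gripper_force: 60.0
```

```bash
python3 - <<'E'
from h import *
for n in("scene","top"):
  d=eyes.snapshot(n); cv2.imwrite(f"pics/g6{n}.png",d["pixels"][:,:,::-1]); np.savez(f"g6{n}.npz",**d)
s=sense();y=Ro.from_quat(s['tool_rot']).as_matrix()[:,1];print(go(.5205,.281,.17),np.arctan2(y[1],y[0]))
E
```

```text
[0.5368063  0.19837972 0.01539845] 0.2808212604059036
```

View pics/g6scene.png

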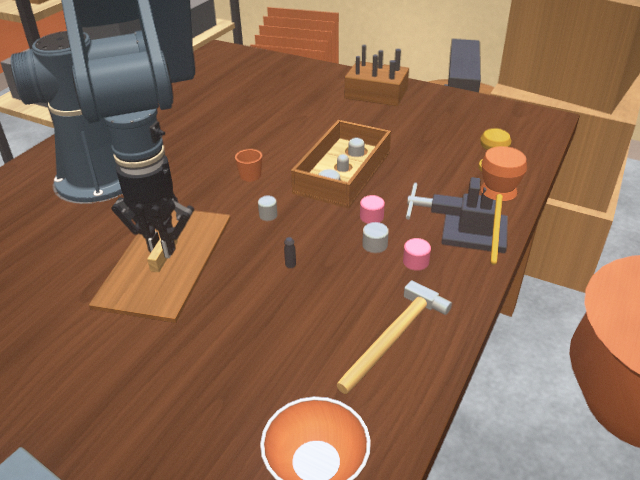

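The lid is held level, bar at (158,252) and plate at (163,262). Carrying it over the case.

Scaled: 0.233 rad is 0.0742.

Emit:
{"op": "hand_motion", "data": {"steps": [0.015,0.006,-0.01,0.0032,0.05,0.045,0.017,-0.01,0.0064,0.05,0.08,0.03,-0.01,0.0127,0.05,0.12,0.044,-0.01,0.0191,0.05,0.16,0.059,-0.01,0.0255,0.05,0.2,0.074,-0.01,0.0318,0.05,0.24,0.089,-0.01,0.0382,0.05,0.28,0.103,-0.01,0.0446,0.05,0.32,0.118,-0.01,0.0509,0.05,0.36,0.133,-0.01,0.0573,0.05,0.4,0.148,-0.01,0.0637,0.05,0.44,0.163,-0.01,0.0668,0.05,0.475,0.176,-0.01,0.07,0.05,0.505,0.187,-0.01,0.0732,0.05,0.525,0.194,0,0.0742,0.05,0.537,0.1985,0,0.0742,0.05,0.537,0.1985,0.015,0.0742,0.05,0.537,0.1985,0.015,0.0742,0.05,0.537,0.1985,0.015,0.0742,0.05,0.537,0.1985,0.015,0.0742,0.05], "clamp_n": 80}}

```text
t: 26.8
tcp_pos: [0.5219, 0.2796, 0.171]
tool_rot: [0.69, 0.724, -0.0, 0.0]
force: [0.5, 1.0, -1.9]
finger_gap: 0.167
gripper_force: 83.4
```

Run:
```python
from h import *
s=sense();y=Ro.from_quat(s['tool_rot']).as_matrix()[:,1];print(go(.5205,.281,.115),np.arctan2(y[1],y[0]))
d=eyes.snapshot("top"); P=cloud(d);Z=P[...,2]; np.savez("g7.npz",**d)
cv2.imwrite("pics/g7.png",d["pixels"][150:400,60:340,::-1].repeat(2,0).repeat(2,1))
```

```text
[ 0.00147329 -0.0013046   0.05599649] 0.04697724710659417
```

View pics/g7.png

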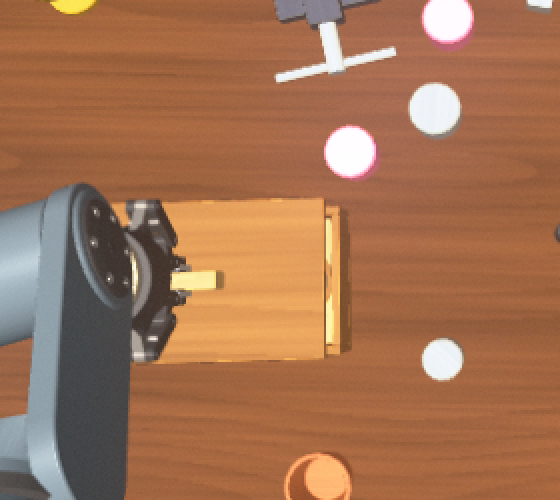

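The lid is level over the case, its near edge at (325,280) and its long edges at y≈200 and y≈360 in the crop. I'll fit its edges from the depth.

Run:
```python
from h import *
d=dict(np.load("g7.npz")); P=cloud(d);Z=P[...,2]
m=(Z>.13)&(Z<.16); m[:, :148]=0; m[:,232:]=0; m[:240]=0; m[340:]=0
q=P[m]; print(len(q),np.percentile(q[:,2],[2,50,98]))
A=np.c_[q[:,:2]-q[:,:2].mean(0),np.ones(len(q))]; print("tilt",np.linalg.lstsq(A,q[:,2],rcond=None)[0])
hi=[];lo=[]
for a in np.arange(.17,.235,.004):
    s=q[(q[:,1]>a)&(q[:,1]<a+.004)]; hi.append((a+.002,s[:,0].max())); lo.append((a+.002,s[:,0].min()))
for n,e in(("hi",hi),("lo",lo)):
    e=np.array(e); p=np.polyfit(e[:,0],e[:,1],1); r=e[:,1]-np.polyval(p,e[:,0]); print(n,p,r.std(),"mid x at lid centre y .281",np.polyval(p,.281))
e=[]
for a in np.arange(.47,.57,.004):
    s=q[(q[:,0]>a)&(q[:,0]<a+.004)]; e.append((a+.002,s[:,1].min()))
e=np.array(e);p=np.polyfit(e[:,0],e[:,1],1);print("end",p,np.polyval(p,.52+.006)+.128)
```

```text
5700 [0.13768586 0.14112599 0.14447891]
tilt [-0.00126006  0.0055926   0.14113745]
hi [-0.03422383  0.60171852] 0.0005263818268819597 mid x at lid centre y .281 0.5921016279639744
lo [-0.06136694  0.46771212] 0.00048440588519418345 mid x at lid centre y .281 0.45046801082823495
end [0.04628887 0.12974059] 0.28208853378950155
```

The lid's centre (0.521, 0.282) and yaw 0.048 match the case within 1 mm. It is level, so I'll lower it.

Emit:
{"op": "hand_motion", "data": {"steps": [-0.001,0,0.015,0,0.05,-0.001,0,0.03,0,0.05,-0.001,0,0.045,0,0.05,-0.001,0,0.055,0,0.05,-0.001,0,0.06,0,0.05,-0.001,0,0.062,0,0.05,-0.001,0,0.062,0,0.05,-0.001,0,0.062,0,0.05]}}

```text
t: 27.65
tcp_pos: [0.5222, 0.2794, 0.1094]
tool_rot: [0.69, 0.724, 0.001, 0.0]
force: [0.8, -1.0, -3.1]
finger_gap: 0.163
gripper_force: 83.7
```

Emit:
{"op": "hand_motion", "data": {"steps": [0,0,0.002,0,0.05,0,0,0.004,0,0.05,0,0,0.005,0,0.05,0,0,0.005,0,0.05]}}

```text
t: 28.05
tcp_pos: [0.5215, 0.2792, 0.1036]
tool_rot: [0.69, 0.724, -0.0, -0.0]
force: [0.2, 0.0, -3.6]
finger_gap: 0.164
gripper_force: 83.7
```

Emit:
{"op": "hand_motion", "data": {"steps": [0,0,0.001,0,0.05,0,0,0.0015,0,0.05,0,0,0.002,0,0.05]}}

```text
t: 28.35
tcp_pos: [0.5218, 0.2793, 0.103]
tool_rot: [0.69, 0.724, 0.0, 0.0]
force: [-2.7, 0.1, 8.9]
finger_gap: 0.167
gripper_force: 85.1
```

Emit:
{"op": "hand_motion", "data": {"steps": [0,0,0.0005,0,0.05,0,0,0.001,0,0.05,0,0,0.001,0,0.05]}}

```text
t: 28.65
tcp_pos: [0.5218, 0.2793, 0.1029]
tool_rot: [0.69, 0.724, 0.0, 0.0]
force: [-3.7, -1.5, 11.1]
finger_gap: 0.17
gripper_force: 85.5
```

Emit:
{"op": "hand_motion", "data": {"steps": [0,0,-0.001,0,0.05,0,0,-0.001,0,0.25,0,0,-0.001,0,0.4,0,0,-0.001,0,0.4,0,0,-0.001,0,0.4,0,0,-0.03,0,0.4,0,0,-0.07,0,0.4,0,0,-0.12,0,0.4,0,0,-0.15,0,0.4,-0.05,0,-0.15,0,0.4,-0.1,0,-0.15,0,0.4,-0.15,0,-0.15,0,0.4,-0.2,0,-0.15,0,0.4,-0.25,0,-0.15,0,0.4,-0.3,0,-0.15,0,0.4,-0.35,0,-0.15,0,0.4,-0.4,0,-0.15,0,0.4,-0.45,0,-0.15,0,0.4,-0.5,0,-0.15,0,0.4,-0.5,0,-0.15,0,0.4], "clamp_n": 40}}

```text
t: 30.65
tcp_pos: [0.5465, -0.2273, 0.2508]
tool_rot: [0.692, 0.722, -0.001, 0.003]
force: [0.1, 1.2, 0.3]
finger_gap: 0.4
gripper_force: 0.0
```

```bash
python3 - <<'E'
from h import *
d=eyes.snapshot("top"); P=cloud(d);Z=P[...,2]
m=(Z>.064)&(Z<.085);m[:245]=0;m[345:]=0;m[:,:90]=0;m[:,245:]=0
q=P[m];print(cv2.minAreaRect(q[:,:2].astype(np.float32)))
A=np.c_[q[:,:2]-q[:,:2].mean(0),np.ones(len(q))]; print("tilt,z",np.linalg.lstsq(A,q[:,2],rcond=None)[0])
for n,(u,v) in dict(A=(277,204),C=(281,330)).items():
    w=np.zeros((480,640),bool); w[v-18:v+19,u-18:u+19]=1; q=P[w&(Z>.024)&(Z<.06)]
    print(n,cv2.minEnclosingCircle(q[:,:2].astype(np.float32)))
a=d["pixels"][150:400,60:340,::-1]; b=eyes.snapshot("scene")["pixels"][90:340,200:480,::-1]
cv2.imwrite("pics/g8.png",cv2.resize(np.hstack([a,b]),(800,357)))
E
```

```text
((0.5218004584312439, 0.2817089855670929), (0.14335599541664124, 0.25713926553726196), 2.903862237930298)
tilt,z [ 0.00063748 -0.00056166  0.07302875]
A ((0.6991458535194397, 0.06933166086673737), 0.0260684285312891)
C ((0.45259615778923035, 0.05481966584920883), 0.020095810294151306)
```

View pics/g8.png

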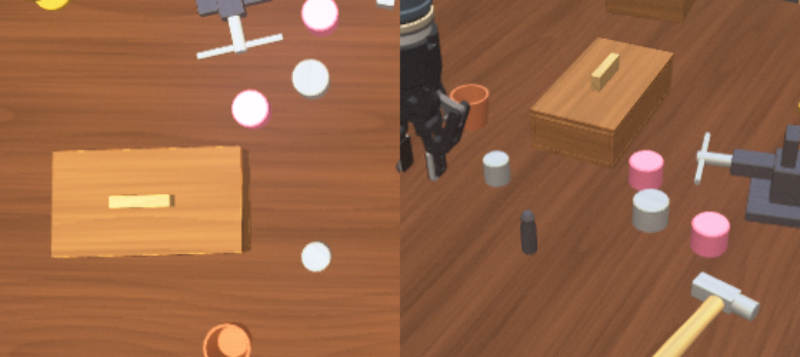

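The lid sits flat and square on the case, centred at (147,201), and the flat heads at (310,77) and (316,257) have not moved.

```bash
python3 -c "
from station import job
print(job.sign_off())"
```

```text
the job is handed in; nothing more can be done
None
```

The three domed heads are upright in their nests, the lid sits flat and square on the case, and the two flat heads were left where they stood; the job was handed in about 31 s into the robot's clock, and no verdict was shown.

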